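# Put the flux bottle away in the flammables cabinet

## Robot

A 7-joint arm with a two-finger parallel gripper is mounted at the origin on a cart in front of the work surface, level with it; the furniture and walls round the work are solid. World frame = base frame: x ahead of the robot, y to its left, z up, the work surface at z = 0. Lengths are in m, angles in rad, forces in N, time in s.
With the tool pointing down it reaches from about 0.425 to 0.925 m from the base axis. Payload 6.8 kg.
Tool frame: the origin (TCP) lies at the very end of the fingers, on their centre line; the grasp point (between the pads) lies bot.tcp_to_grasp behind it (bot.tcp_to_grasp is the distance from the TCP to the grasp point, in m); z points along the fingers, y is the line along which they close (so a half turn about z gives the same grasp; the last joint's range is limited). The gripper opens to 85 mm and grips with 20 to 120 N. Pads are 22 mm wide; open, the fingers measure 114 mm over their backs; the gripper's body (76 mm by 85 mm) begins 54 mm behind the grasp point. The pads swing forward as they close: fully open they stand 13 mm farther back than shut.
Start: joints at [1.218, 0.477, 0.022, 1.555, -0.011, 1.109, -0.083], TCP at [0.164, -0.655, 0.192] pointing down, gripper open.
Joint ranges: [-2.96, 2.96], [-0.34, 2.1], [-1.41, 1.46], [0.24, 2.44], [-1.37, 4.51], [0.17, 1.92], [-2.96, 2.96]. Speed limits (rad/s): [2.39, 2.39, 3.14, 3.14, 3.14, 3.14, 3.14].

## Interface

Orientations are given as a unit quaternion [w, x, y, z].
In Python, from station import bot gives the robot as it stands.
- The arm moves only by the tool servo_tool, never from a script. Its argument "motion" is a list that holds one entry, the list of rows, each a list of 7 numbers: the shift along the tool's x, y, z in m, then the turn, a rotation vector about the tool's x, y, z in units of 5 degrees (1.0 is 5 degrees), then the opening, from 0 (shut) to 1 (fully open). A call has 1 to 20 rows; each row is the pose to reach, as a shift and turn from the pose commanded when the call began, along the tool's axes at that moment; what a row does not reach only later rows make up. A row lasts 1/12 s, in which the tool goes at most 41.7 mm and 7.16 degrees, less where a joint would pass 70% of its speed; a pose out of reach is approached as far as the arm can. A call with a gripper value outside its range is refused whole. The fingers move at their own pace and stop on an object; "grip_force" is the grip in N (left out, the last holds). Time passes only in rows, so rows that repeat a pose let the fingers close. It gives the time, the measured TCP pose, the force, the opening and the grip force at its end, in the units of the state.
- bot.get_obs(): the state, without advancing time (a new reading comes with each control period).
- bot.read_camera(name): name is "scene" or "side" or "wrist"; returns a dict with "img" (384x512x3 uint8, red, green, blue), "K" (3x3 intrinsics, pixels), "pose" (4x4, takes a point from camera to world coordinates). Camera axes: x right, y down, z forward; pixel columns grow to the right and rows downward; lengths in m; the calibration is good to about 2 mm. The wrist camera is an equidistant fisheye: a pixel r from the principal point sees the ray r / f radians off the axis. A picture is of the moment at which its call begins. There is no depth.
- bot.hand_in(): hands the job in; it is judged then, once.
The state is a dict: "t": time; "q": joint angles; "joint_vel": joint speeds; "joint_torque": joint torques, N m; "eef_pos": TCP position; "tool_rot": TCP orientation; "contact_force": force on the tool from outside, world axes, zero at the start; "torque": the same for the moment, N m; "gripper_width": opening from 0.0 (shut) to 1.0 (fully open); "grasp_force": force on a finger pad.
Only numpy, scipy, OpenCV 4.12 (cv2) and the standard library are available. Lean on these libraries where they do the work, as an engineer would, in place of code of your own. Each camera call takes 0.05 s, during which the arm holds its last target. There are 200 camera calls.

## Task

Put the small white flux bottle away in the yellow flammables cabinet: swing the cabinet's barred door open by its black handle, set the bottle down upright on the cabinet floor beside the brown bottle that stands in there, and shut the door fully. Set it down, do not drop or tip it, and leave the brown bottle, the can and the phone where they are.

Things in the scene. Friction and masses are not known exactly. Their poses are not given: they have to be found in the camera images.
- cabinet: Yellow steel bench-top flammables cabinet, fixed, 220 mm wide (y), 120 mm deep (x) without its door, 230 mm high. Origin: centre of its underside, on the bench; x points to its back, its open front faces -x (the robot), y to its left, z up. Walls, roof and back 10 mm thick: the roof's underside is 220 mm above the bench and covers the inside up to the front (x = -60 mm).
- cabinet_door (a joint): Angle of the cabinet's barred door, rad: 0 shut, grows as it swings open towards the robot, stop at 2.0. Upright hinge on the left (+y) of the front; slight friction (0.15 N m), stays where it is left. The door is 18 mm thick, 219 mm wide, from 8 to 228 mm above the bench (a frame with three thin upright bars); it may start slightly ajar.
- door_hinge (a point): Point on the door's upright hinge axis, at the left front outer edge of the shut door, in the plane of its outer face, 190 mm above the bench. Its frame turns with the door (parallel to the cabinet's when shut).
- pull_grip (a point): Point to grip on the door's black pull handle: centre of an upright round bar 12 mm thick, straight from 124 to 207 mm above the bench, 45 mm in front of the door's outer face, 195 mm from the hinge along the door; point 190 mm above the bench, handle top at 219 mm. Frame turns with the door: -x away from its outer face, y along the door to the hinge.
- flux_bottle: White plastic dropper bottle of flux with a pointed spout, to be put away: round body 32 mm in diameter, 64 mm high, then a narrow spout (16 mm thick) up to 100 mm; 30 to 65 g. Origin: centre of its underside. Stands on the bench, to the right in front of the cabinet.
- solvent_bottle: Brown bottle with a black cap and a white label, 44 mm in diameter, 115 mm high, loose, standing on the cabinet floor in the left (+y) part of the cabinet, seen through the bars. Origin: centre of its underside. Must stay standing where it is.
- cleaner_can: Aluminium can with a blue band, 48 mm in diameter, 105 mm high, loose, standing on the bench to the right, beyond the flux bottle. Origin: centre of its underside. To be left alone.
- phone: Dark phone with a blue rim, 146 x 71 x 8 mm, lying loose on the bench in front of the robot. Origin: centre of its underside. To be left alone.
- roof_edge (a point): Middle of the upper front edge of the cabinet's roof, 230 mm above the bench, axes as the cabinet's. Inside, behind the door: floor 20 mm above the bench, from 10 to 110 mm behind this point, 200 mm wide (y -100 to +100 mm); a sill in front of it, 0 to 10 mm behind this point, its top 38 mm above the bench; so a bottle must be lifted over the sill and under the roof.
Mind the look-alikes: they are no part of the job. Leave any green or red look-alike of the flux_bottle alone.

How it is judged:
By the outcome, as a careful person would: the job done as asked, in the order asked, and still so for the second after the job is handed in, with the robot touching nothing.
It also fails if it takes over 67 s, if anything falls off the work surface, if the arm or the gripper's body presses on something with over 40 N, if the wrist force passes 120 N, or if a joint passes its speed limit or range.

## Working session

There is one attempt and no reset: what is moved stays moved. The work goes in short steps, Python scripts to look and compute and a tool call to move; the robot and the scene stay as the last step left them, time stands still between calls to the robot, and variables do not carry over. Pictures are saved under pics/ and viewed, at most 10 in all, crops included, and the job is handed in when it is done.

Besides the shell and the picture viewer there is one more tool, called after "Request:" as name(argument=value, ...) on one line, values as JSON. servo_tool: Moves the arm, as the interface text tells. Its arguments: {"type":"object","properties":{"motion":{"type":"array"},"grip_force":{"type":"number"}},"required":["motion"]}

```bash
ls; mkdir -p pics; python3 - <<'E'
from station import bot
import cv2,numpy as np
o=bot.get_obs(); print(o, bot.tcp_to_grasp)
ims=[]
for n in ["scene","side"]:
    c=bot.read_camera(n); print(n,c["K"].round(1).tolist(),c["pose"].round(4).tolist()); np.savez(f"{n}0.npz",**c)
    cv2.imwrite(f"pics/{n}0.png",cv2.resize(c["img"][...,::-1],(800,600),interpolation=cv2.INTER_CUBIC))
E
```

```text
pics
{'t': 0.0, 'q': array([ 1.21787636,  0.47779582,  0.02232059,  1.55647702, -0.01152082,
        1.10929648, -0.08309456]), 'joint_vel': array([-4.90394194e-04, -6.76237141e-04,  1.27293842e-03, -5.91221169e-04,
       -2.48915342e-03, -1.68716088e-03,  7.68247016e-05]), 'joint_torque': array([-1.12081816e-03, -5.96445429e+01,  1.60797179e+00, -2.81195426e+01,
        1.25261623e-02,  9.51884984e-03, -1.75458820e-05]), 'eef_pos': array([ 0.16344074, -0.65421469,  0.19131748]), 'tool_rot': array([-9.09271157e-04,  9.92514718e-01,  1.22121576e-01, -1.67497751e-04]), 'contact_force': array([-0.69434491,  0.41142298, -0.2628102 ]), 'torque': array([ 0.00563016, -0.05790578, -0.00097598]), 'grasp_force': 0.0, 'gripper_width': 0.9992546211449701} 0.0187
scene [[478.8, 0.0, 250.2], [0.0, 478.8, 194.8], [0.0, 0.0, 1.0]] [[0.7924, -0.4429, 0.4195, 0.0128], [-0.61, -0.5766, 0.5435, -0.7339], [0.0012, -0.6865, -0.7271, 1.0318], [0.0, 0.0, 0.0, 1.0]]
side [[403.7, 0.0, 260.2], [0.0, 403.7, 193.2], [0.0, 0.0, 1.0]] [[0.9558, -0.1379, 0.2597, 0.2402], [-0.294, -0.4262, 0.8555, -1.1096], [-0.0073, -0.894, -0.4479, 0.7025], [0.0, 0.0, 0.0, 1.0]]
```

View pics/scene0.png

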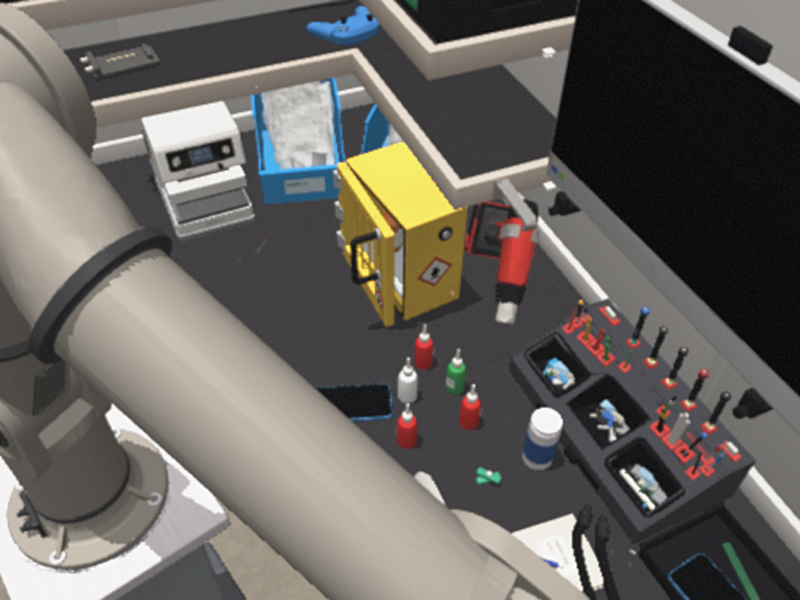

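View pics/side0.png

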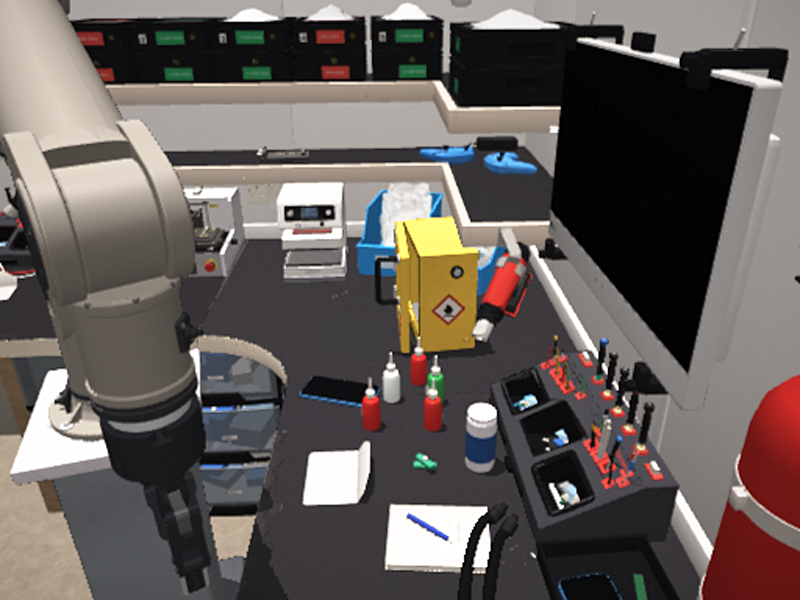

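Scene: white bottle about (407,382), in a ring of red and green look-alikes, cabinet (400,235) with door slightly ajar, handle (362,255). Side: bottle (391,378), cabinet (440,285), handle (383,278). Zooming in on the cabinet for corners.

```bash
python3 - <<'E'
import cv2,numpy as np
a=np.load("scene0.npz")["img"][...,::-1]; b=np.load("side0.npz")["img"][...,::-1]
A=a[90:215,205:305]; B=b[135:235,235:315]
A=cv2.resize(A,(400,500),interpolation=cv2.INTER_CUBIC); B=cv2.resize(B,(400,500),interpolation=cv2.INTER_CUBIC)
cv2.imwrite("pics/crop.png",np.hstack([A,B]))
E
```

```text
(no output)
```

View pics/crop.png

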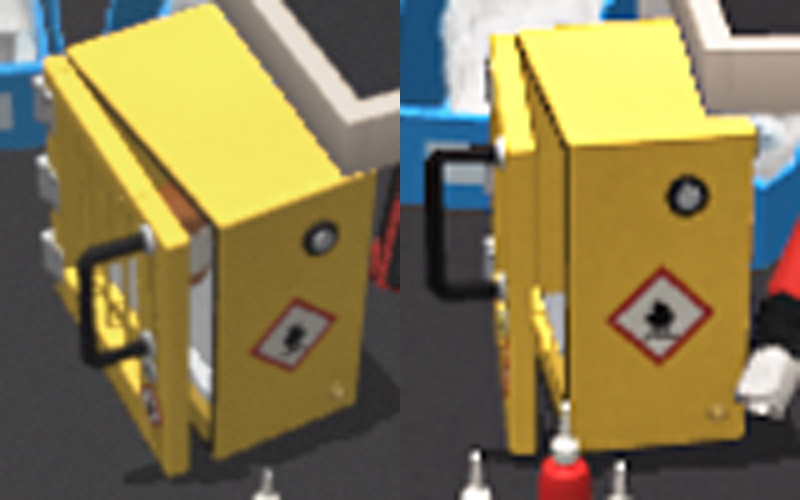

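Crop: roof corners scene (216,224),(70,50),(376,172); side (568,147),(518,33),(755,133); door free top corner scene (163,247), side (507,155); handle bar scene x≈88, side x≈436.

```bash
cat > h.py <<'E'
import numpy as np,cv2
from scipy.spatial.transform import Rotation as R
C={n:np.load(f"{n}0.npz") for n in("scene","side")}
def ray(n,u,v):
    c=C[n];d=c["pose"][:3,:3]@np.linalg.inv(c["K"])@[u,v,1];return c["pose"][:3,3],d/np.linalg.norm(d)
def onz(n,u,v,z):
    o,d=ray(n,u,v);return o+d*(z-o[2])/d[2]
def tri(p,q):
    A=np.zeros((3,3));b=np.zeros(3)
    for n,(u,v) in (("scene",p),("side",q)):
        o,d=ray(n,u,v);M=np.eye(3)-np.outer(d,d);A+=M;b+=M@o
    return np.linalg.solve(A,b)
E
python3 - <<'E'
from h import *
s=lambda u,v:(205+u/4-.4,90+v/4-.4); d=lambda u,v:(235+(u-400)/5-.4,135+v/5-.4)
for name,p,q,z in [("FR",(216,224),(568,147),.23),("FL",(70,50),(518,33),.23),("BR",(376,172),(755,133),.23),("FRbot",(216,458),(570,448),0),
 ("doorfree out",(163,247),(507,155),.228),("doorfree in",(188,238),(533,150),.228),("doorhinge",(47,58),(492,38),.228),("handletop",(88,246),(434,155),.213),("handlebot",(91,358),(435,293),.118)]:
    p=s(*p);q=d(*q);print(name,tri(p,q).round(3),onz("scene",*p,z).round(3),onz("side",*q,z).round(3))
for n in C:
    im=C[n]["img"].astype(int);hsv=cv2.cvtColor(C[n]["img"],cv2.COLOR_RGB2HSV)
    m=((hsv[...,1]<40)&(hsv[...,2]>110)).astype(np.uint8)
    k,l,st,ce=cv2.connectedComponentsWithStats(m)
    u0,v0=(260,245) if n=="scene" else (250,242)
    for i in range(1,k):
        if abs(ce[i][0]-u0)<20 and abs(ce[i][1]-v0)<30 and st[i][4]>15: 
            x,y,w,h,a=st[i]; print(n,st[i],ce[i].round(1),"tip",onz(n,x+w/2-.5,y,.1).round(3),"ctr",onz(n,x+w/2-.5,y+h-1,0.0).round(3))
    for nm,mm in(("red",(hsv[...,1]>150)&((hsv[...,0]<8)|(hsv[...,0]>172))),("green",(hsv[...,1]>120)&(hsv[...,0]>50)&(hsv[...,0]<85))):
        k,l,st,ce=cv2.connectedComponentsWithStats(mm.astype(np.uint8))
        for i in range(1,k):
            if 60<st[i][4]<600 and st[i][0]<320 and st[i][1]>200: print(n,nm,st[i],onz(n,*ce[i],.03).round(3))
E
```

```text
FR [ 0.603 -0.003  0.221] [ 0.598 -0.011  0.23 ] [ 0.596 -0.025  0.23 ]
FL [0.634 0.205 0.224] [0.632 0.198 0.23 ] [0.627 0.185 0.23 ]
BR [ 0.717 -0.031  0.226] [ 0.713 -0.034  0.23 ] [ 0.713 -0.039  0.23 ]
FRbot [ 0.601 -0.012  0.008] [ 0.605 -0.007  0.   ] [0.606 0.001 0.   ]
doorfree out [0.565 0.003 0.218] [ 0.559 -0.006  0.228] [ 0.558 -0.021  0.228]
doorfree in [ 0.58  -0.004  0.222] [ 0.577 -0.009  0.228] [ 0.575 -0.018  0.228]
doorhinge [0.617 0.21  0.221] [0.615 0.203 0.228] [0.609 0.186 0.228]
handletop [0.53  0.039 0.21 ] [0.531 0.038 0.213] [0.525 0.028 0.213]
handlebot [0.526 0.035 0.114] [0.526 0.033 0.118] [0.522 0.025 0.118]
scene [255 228  12  42 313] [260.4 247.8] tip [ 0.501 -0.144  0.1  ] ctr [ 0.468 -0.188  0.   ]
scene red [266 217  11  19 177] [ 0.563 -0.112  0.03 ]
scene red [294 254  14  21 203] [ 0.542 -0.255  0.03 ]
scene red [254 267  13  20 207] [ 0.439 -0.222  0.03 ]
scene green [286 233  12  19 137] [ 0.575 -0.186  0.03 ]
scene green [305 299  15  11  92] [ 0.487 -0.357  0.03 ]
side [265 215   6  13  33] [267.5 222.5] tip [ 0.567 -0.106  0.1  ] ctr [ 0.597 -0.015  0.   ]
side [245 225  11  33 264] [250.  244.3] tip [ 0.501 -0.145  0.1  ] ctr [ 0.495 -0.161  0.   ]
side [234 242   6  13  45] [236.6 249.2] tip [ 0.443 -0.219  0.1  ] ctr [ 0.461 -0.134  0.   ]
side red [263 226  10  21 191] [ 0.564 -0.114  0.03 ]
side red [231 253  13  23 233] [ 0.441 -0.223  0.03 ]
side red [271 254  12  22 238] [ 0.544 -0.258  0.03 ]
side green [273 239  11  19  93] [ 0.583 -0.173  0.03 ]
side green [265 290  15  11  91] [ 0.489 -0.374  0.03 ]
```

Request:
servo_tool(motion=[[[0,0,-0.04,0,0,0,1],[0,0,-0.08,0,0,-1,1],[0.02,-0.02,-0.12,0,0,-2,1],[0.05,-0.05,-0.14,0,0,-3.4,1],[0.08,-0.08,-0.14,0,0,-4.8,1],[0.11,-0.11,-0.14,0,0,-6.2,1],[0.14,-0.14,-0.14,0,0,-7.6,1],[0.17,-0.17,-0.14,0,0,-9,1],[0.2,-0.2,-0.14,0,0,-10.4,1],[0.23,-0.23,-0.14,0,0,-11.8,1],[0.26,-0.26,-0.14,0,0,-13.2,1],[0.29,-0.29,-0.14,0,0,-14.6,1],[0.32,-0.32,-0.14,0,0,-16,1],[0.35,-0.35,-0.14,0,0,-17.4,1],[0.38,-0.38,-0.14,0,0,-18.8,1],[0.4,-0.41,-0.14,0,0,-20.2,1],[0.42,-0.44,-0.14,0,0,-21.6,1],[0.44,-0.47,-0.14,0,0,-23,1],[0.46,-0.5,-0.14,0,0,-24.4,1],[0.48,-0.52,-0.14,0,0,-25.8,1]]])

```text
t: 1.77
eef_pos: [0.5031, -0.0298, 0.3325]
tool_rot: [-0.0, 0.312, 0.95, 0.0]
contact_force: [-0.0, 0.3, -0.1]
gripper_width: 0.998
grasp_force: 0.0
```

```bash
cat >> h.py <<'E'
def cur():
    from station import bot
    o=bot.get_obs();w,x,y,z=o["tool_rot"];return o,np.array(o["eef_pos"]),R.from_quat([x,y,z,w])
def rot(head,tilt=90):
    """tool y horizontal at world heading `head` deg; tilt = degrees of z below horizontal (90 = down)"""
    h=np.radians(head);t=np.radians(tilt);y=np.array([np.cos(h),np.sin(h),0])
    f=np.array([np.sin(h),-np.cos(h),0])      # forward (tool z when tilt 0)
    z=np.cos(t)*f-np.array([0,0,np.sin(t)]);return R.from_matrix(np.c_[np.cross(y,z),y,z])
def row(p,Rt,p0=None,R0=None):
    if p0 is None:_,p0,R0=cur()
    return np.r_[R0.inv().apply(np.array(p)-p0).round(3),((R0.inv()*Rt).as_rotvec(degrees=True)/5).round(1)].tolist()
E
python3 - <<'E'
from h import *
o,p,r=cur();print(o["t"],o["q"].round(2),p,r.as_matrix().round(3).tolist());print(rot(75).as_matrix().round(2).tolist());print(row([.527,.033,.3],rot(75)))
E
```

```text
1.7667 [ 0.58  0.14 -0.71  1.72  0.1   1.31  0.78] [ 0.50307894 -0.02976939  0.33247406] [[-0.805, 0.594, 0.0], [0.594, 0.805, 0.0], [0.0, 0.0, -1.0]]
[[-0.97, 0.26, 0.0], [0.26, 0.97, -0.0], [-0.0, -0.0, -1.0]]
[0.018, 0.065, 0.033, 0.0, -0.0, -4.3]
```

Request:
servo_tool(motion=[[[0.01,0.03,0.01,0,0,-1.4,1],[0.018,0.06,0.02,0,0,-2.8,1],[0.018,0.065,0.03,0,0,-4.2,1],[0.018,0.065,0.033,0,0,-4.3,1],[0.018,0.065,0.033,0,0,-4.3,1]]])

```text
t: 2.18
eef_pos: [0.5271, 0.0281, 0.298]
tool_rot: [-0.001, 0.136, 0.991, -0.0]
contact_force: [-0.6, 0.3, -1.0]
gripper_width: 0.999
grasp_force: 0.0
```

```bash
python3 - <<'E'
from station import bot
import numpy as np,cv2
for n in("wrist","scene"):
    c=bot.read_camera(n);np.savez(n+"1.npz",**c)
    if n=="wrist":
        print(c["K"].round(1).tolist(),c["pose"].round(3).tolist());a=c["img"]
    else: b=c["img"]
print(bot.get_obs()["eef_pos"])
cv2.imwrite("pics/w1.png",np.hstack([cv2.resize(a[...,::-1],(512,384)),cv2.resize(b[90:218,190:286,::-1],(288,384),interpolation=cv2.INTER_CUBIC)]))
E
```

```text
[[297.3, 0.0, 254.8], [0.0, 297.3, 193.9], [0.0, 0.0, 1.0]] [[0.27, 0.92, 0.284, 0.455], [0.963, -0.258, -0.081, 0.048], [-0.001, 0.296, -0.955, 0.48], [0.0, 0.0, 0.0, 1.0]]
[0.52780279 0.02715354 0.29937132]
```

View pics/w1.png

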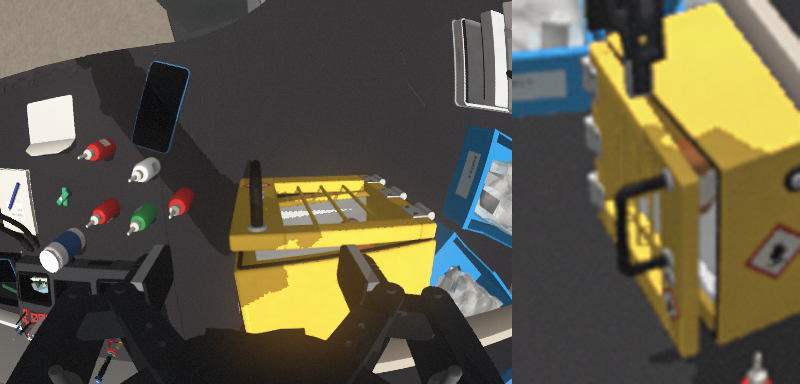

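Wrist view: handle spans (255,162)–(256,230), left of centre between the fingers; door's free upper corners at (230,236),(230,249); hinge lugs (375,180)–(425,215).

```bash
cat >> h.py <<'E'
def wproj(c,P):
    T=np.linalg.inv(c["pose"]);q=T[:3,:3]@P+T[:3,3];r=np.hypot(q[0],q[1]);th=np.arctan2(r,q[2]);f=c["K"][0,0]
    return c["K"][:2,2]+f*th*q[:2]/r
def won(c,u,v,z):
    a=(np.array([u,v])-c["K"][:2,2])/c["K"][0,0];th=np.linalg.norm(a);d=c["pose"][:3,:3]@np.r_[np.sin(th)*a/th,np.cos(th)];o=c["pose"][:3,3]
    return o+d*(z-o[2])/d[2]
E
python3 - <<'E'
from h import *
c=np.load("wrist1.npz")
for P in [(.527,.033,.219),(.527,.033,.118),(.523,.029,.219),(.523,.029,.118)]: print(P,wproj(c,np.array(P)).round(1))
for nm,u,v,z in [("free in top",231,249,.228),("free out",231,236,.228),("free out?",232,230,.228),("hinge side top in",437,220,.228),("FR roof",240,267,.23),("FL roof",434,239,.23),("white tip",131,182,.1),("red",111,226,.1)]: print(nm,won(c,u,v,z).round(4))
cv2.imwrite("pics/w2.png",cv2.resize(c["img"][140:290,210:450,::-1],(800,500),interpolation=cv2.INTER_CUBIC))
E
```

```text
(0.527, 0.033, 0.219) [260.4 186. ]
(0.527, 0.033, 0.118) [259. 164.]
(0.523, 0.029, 0.219) [255. 183.]
(0.523, 0.029, 0.118) [255.  161.8]
free in top [ 0.5773 -0.0101  0.228 ]
free out [ 0.564  -0.0059  0.228 ]
free out? [ 0.5584 -0.0032  0.228 ]
hinge side top in [0.6099 0.2042 0.228 ]
FR roof [ 0.5977 -0.0072  0.23  ]
FL roof [0.6304 0.1985 0.23  ]
white tip [ 0.5046 -0.1469  0.1   ]
red [ 0.5586 -0.208   0.1   ]
```

View pics/w2.png

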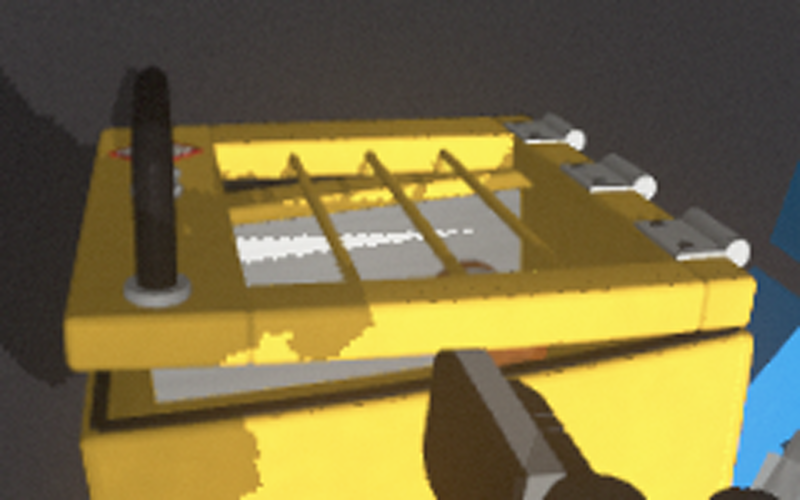

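```bash
python3 - <<'E'
from h import *
print(row([.523,.029,.3],rot(75)),row([.523,.029,.172],rot(75)))
E
```

```text
[0.005, 0.0, -0.001, -0.0, -0.0, -0.2] [0.005, 0.001, 0.127, -0.0, -0.0, -0.2]
```

Request:
servo_tool(motion=[[[0.005,0.001,0,0,0,-0.2,1],[0.005,0.001,0.03,0,0,-0.2,1],[0.005,0.001,0.06,0,0,-0.2,1],[0.005,0.001,0.09,0,0,-0.2,1],[0.005,0.001,0.11,0,0,-0.2,1],[0.005,0.001,0.127,0,0,-0.2,1],[0.005,0.001,0.127,0,0,-0.2,0.5],[0.005,0.001,0.127,0,0,-0.2,0.2],[0.005,0.001,0.127,0,0,-0.2,0],[0.005,0.001,0.127,0,0,-0.2,0],[0.005,0.001,0.127,0,0,-0.2,0],[0.005,0.001,0.127,0,0,-0.2,0],[0.005,0.001,0.127,0,0,-0.2,0]]], grip_force=25)

```text
t: 3.37
eef_pos: [0.5238, 0.0294, 0.1734]
tool_rot: [0.001, 0.127, 0.992, -0.001]
contact_force: [-3.3, -3.3, 6.7]
gripper_width: 0.118
grasp_force: 24.4
```

```bash
cat >> h.py <<'E'
H=np.array([.616,.205])
def arc(deg0,degs,z,rad=None):
    """rows turning the tool about hinge H by each of degs (world ccw negative = opening) from the current pose"""
    _,p,r=cur();out=[]
    for d in degs:
        Q=R.from_euler("z",d,degrees=True);q=np.r_[H,0]+Q.apply(p-np.r_[H,0]);q[2]=z;out.append(row(q,Q*r,p,r)+[0])
    return out
E
python3 - <<'E'
from h import *
print(cur()[0]["eef_pos"],cur()[0]["q"].round(2))
for x in arc(0,range(-4,-81,-4),cur()[1][2]):print(x)
E
```

```text
[0.52376802 0.0293901  0.17337307] [ 0.45  0.34 -0.76  1.89  0.28  1.01  0.89]
[0.013, 0.004, -0.0, 0.0, 0.0, 0.8, 0]
[0.026, 0.008, -0.0, 0.0, 0.0, 1.6, 0]
[0.039, 0.014, -0.0, 0.0, 0.0, 2.4, 0]
[0.051, 0.02, -0.0, 0.0, 0.0, 3.2, 0]
[0.063, 0.027, -0.0, 0.0, 0.0, 4.0, 0]
[0.075, 0.035, -0.0, 0.0, 0.0, 4.8, 0]
[0.085, 0.044, -0.0, 0.0, 0.0, 5.6, 0]
[0.095, 0.053, -0.0, 0.0, 0.0, 6.4, 0]
[0.105, 0.063, -0.0, 0.0, 0.0, 7.2, 0]
[0.114, 0.074, -0.0, 0.0, 0.0, 8.0, 0]
[0.121, 0.086, -0.0, 0.0, 0.0, 8.8, 0]
[0.129, 0.097, -0.0, 0.0, 0.0, 9.6, 0]
[0.135, 0.11, -0.0, 0.0, 0.0, 10.4, 0]
[0.14, 0.123, -0.0, 0.0, 0.0, 11.2, 0]
[0.145, 0.136, -0.0, 0.0, 0.0, 12.0, 0]
[0.148, 0.149, -0.001, 0.0, 0.0, 12.8, 0]
[0.151, 0.163, -0.001, 0.0, 0.0, 13.6, 0]
[0.152, 0.176, -0.001, 0.0, 0.0, 14.4, 0]
[0.153, 0.19, -0.001, 0.0, 0.0, 15.2, 0]
[0.153, 0.204, -0.001, 0.0, 0.0, 16.0, 0]
```

Request:
servo_tool(motion=[[[0.013,0.004,0,0,0,0.8,0],[0.026,0.008,0,0,0,1.6,0],[0.039,0.014,0,0,0,2.4,0],[0.051,0.02,0,0,0,3.2,0],[0.063,0.027,0,0,0,4,0],[0.075,0.035,0,0,0,4.8,0],[0.085,0.044,0,0,0,5.6,0],[0.095,0.053,0,0,0,6.4,0],[0.105,0.063,0,0,0,7.2,0],[0.114,0.074,0,0,0,8,0],[0.114,0.074,0,0,0,8,0]]])

```text
t: 4.28
eef_pos: [0.4279, 0.1322, 0.1732]
tool_rot: [-0.001, 0.458, 0.889, -0.002]
contact_force: [-13.4, -6.3, 17.0]
gripper_width: 0.114
grasp_force: 26.3
```

```bash
python3 - <<'E'
from h import *
o=cur()[0];print(o["eef_pos"],o["q"].round(2),np.linalg.norm(o["eef_pos"][:2]-H))
for x in arc(0,range(-4,-57,-4),.1734):print(x)
E
```

```text
[0.42794001 0.13224458 0.17323457] [ 0.23  0.2  -0.74  2.05  0.16  0.95  0.03] 0.20164302419997468
[0.014, 0.004, -0.0, 0.0, 0.0, 0.8, 0]
[0.027, 0.009, -0.0, 0.0, 0.0, 1.6, 0]
[0.04, 0.015, -0.0, 0.0, 0.0, 2.4, 0]
[0.052, 0.021, -0.0, 0.0, 0.0, 3.2, 0]
[0.064, 0.029, -0.0, 0.0, 0.0, 4.0, 0]
[0.075, 0.037, -0.0, 0.0, 0.0, 4.8, 0]
[0.086, 0.046, -0.0, 0.0, 0.0, 5.6, 0]
[0.096, 0.056, -0.0, 0.0, 0.0, 6.4, 0]
[0.105, 0.067, -0.001, 0.0, 0.0, 7.2, 0]
[0.114, 0.078, -0.001, 0.0, 0.0, 8.0, 0]
[0.122, 0.089, -0.001, 0.0, 0.0, 8.8, 0]
[0.129, 0.102, -0.001, 0.0, 0.1, 9.6, 0]
[0.135, 0.114, -0.001, 0.0, 0.1, 10.4, 0]
[0.14, 0.127, -0.001, 0.0, 0.1, 11.2, 0]
```

Request:
servo_tool(motion=[[[0.014,0.002,-0.001,0,0,0.8,0],[0.027,0.007,-0.001,0,0,1.6,0],[0.039,0.013,-0.001,0,0,2.4,0],[0.051,0.019,-0.001,0,0,3.2,0],[0.063,0.027,-0.001,0,0,4,0],[0.074,0.035,-0.001,0,0,4.8,0],[0.085,0.044,-0.001,0,0,5.6,0],[0.095,0.054,-0.001,0,0,6.4,0],[0.104,0.065,-0.001,0,0,7.2,0],[0.113,0.076,-0.001,0,0,8,0],[0.121,0.087,-0.001,0,0,8.8,0],[0.128,0.1,-0.001,0,0,9.6,0],[0.134,0.112,-0.001,0,0,10.4,0],[0.139,0.125,-0.001,0,0,11.2,0],[0.139,0.125,-0.001,0,0,11.2,0]]])

```text
t: 5.53
eef_pos: [0.4486, 0.323, 0.1735]
tool_rot: [-0.004, 0.821, 0.571, -0.0]
contact_force: [-10.1, 6.5, 2.4]
gripper_width: 0.113
grasp_force: 25.9
```

```bash
python3 - <<'E'
from h import *
o,p,r=cur();print(o["eef_pos"],o["q"].round(2),np.linalg.norm(o["eef_pos"][:2]-H),o["contact_force"].round(1))
y=r.as_matrix()[:,1];print(np.degrees(np.arctan2(y[1],y[0])))
d=p[:2]-H;print("door angle from -y",np.degrees(np.arctan2(-d[0],-d[1]))-13)
E
```

```text
[0.44864316 0.32302702 0.17353317] [-0.23  0.36 -0.62  1.84  0.24  1.02 -1.3 ] 0.20478938204150635 [-10.1   6.5   2.4]
-20.395782658544636
door angle from -y 112.19308651184741
```

```bash
cat >> h.py <<'E'
from scipy.spatial.transform import Slerp
def path(p1,R1,n,start=None):
    _,p0,R0=cur();s,Rs=start or (p0,R0);s=np.array(s);S=Slerp([0,1],R.concatenate([Rs,R1]))
    return [row(s+(np.array(p1)-s)*k/n,S(k/n),p0,R0) for k in range(1,n+1)]
def tcp(g,Rt): return np.array(g)+.0187*Rt.as_matrix()[:,2]
E
python3 - <<'E'
from h import *
from scipy.optimize import least_squares
P=np.array([[.5238,.0294],[.4279,.1322],[.4486,.3230]])
print(least_squares(lambda h:np.linalg.norm(P-h,axis=1)-.2001,H).x)
_,p,r=cur();up=p+[0,0,.15];Rt=rot(81,45);g=tcp([.502,-.146,.042],Rt);print(g)
for x in path(g+[0,0,.18],Rt,17,(up,r)):print(x)
E
```

```text
[0.61280854 0.20863062]
[ 0.5150601  -0.14806852  0.0287771 ]
[-0.024, 0.012, -0.143, -0.5, -0.4, -1.1]
[-0.049, 0.026, -0.137, -0.9, -0.8, -2.2]
[-0.073, 0.039, -0.13, -1.4, -1.2, -3.4]
[-0.098, 0.052, -0.124, -1.9, -1.5, -4.5]
[-0.123, 0.066, -0.117, -2.3, -1.9, -5.6]
[-0.147, 0.079, -0.111, -2.8, -2.3, -6.7]
[-0.172, 0.093, -0.104, -3.3, -2.7, -7.9]
[-0.197, 0.106, -0.097, -3.7, -3.1, -9.0]
[-0.221, 0.119, -0.091, -4.2, -3.5, -10.1]
[-0.246, 0.133, -0.084, -4.7, -3.9, -11.2]
[-0.27, 0.146, -0.078, -5.1, -4.3, -12.4]
[-0.295, 0.159, -0.071, -5.6, -4.6, -13.5]
[-0.32, 0.173, -0.064, -6.1, -5.0, -14.6]
[-0.344, 0.186, -0.058, -6.5, -5.4, -15.7]
[-0.369, 0.199, -0.051, -7.0, -5.8, -16.9]
[-0.394, 0.213, -0.045, -7.5, -6.2, -18.0]
[-0.418, 0.226, -0.038, -7.9, -6.6, -19.1]
```

Request:
servo_tool(motion=[[[0,0,0,0,0,0,0.5],[0,0,0,0,0,0,0.5],[0,0,0,0,0,0,0.5],[0,0,-0.04,0,0,0,0.6],[0,0,-0.08,0,0,0,0.6],[0,0,-0.12,0,0,0,0.6],[0,0,-0.15,0,0,0,0.6],[0,0,-0.16,0,0,0,0.6]]])

```text
t: 6.2
eef_pos: [0.4545, 0.3179, 0.3392]
tool_rot: [0.0, 0.822, 0.57, 0.004]
contact_force: [0.3, 0.2, 0.1]
gripper_width: 0.601
grasp_force: 0.0
```

Request:
servo_tool(motion=[[[-0.024,0.012,0.01,-0.5,-0.4,-1.1,0.65],[-0.049,0.026,0.02,-0.9,-0.8,-2.2,0.65],[-0.073,0.039,0.03,-1.4,-1.2,-3.4,0.65],[-0.098,0.052,0.036,-1.9,-1.5,-4.5,0.65],[-0.123,0.066,0.043,-2.3,-1.9,-5.6,0.65],[-0.147,0.079,0.049,-2.8,-2.3,-6.7,0.65],[-0.172,0.093,0.056,-3.3,-2.7,-7.9,0.65],[-0.197,0.106,0.063,-3.7,-3.1,-9,0.65],[-0.221,0.119,0.069,-4.2,-3.5,-10.1,0.65],[-0.246,0.133,0.076,-4.7,-3.9,-11.2,0.65],[-0.27,0.146,0.082,-5.1,-4.3,-12.4,0.65],[-0.295,0.159,0.089,-5.6,-4.6,-13.5,0.65],[-0.32,0.173,0.096,-6.1,-5,-14.6,0.65],[-0.344,0.186,0.102,-6.5,-5.4,-15.7,0.65],[-0.369,0.199,0.109,-7,-5.8,-16.9,0.65],[-0.394,0.213,0.115,-7.5,-6.2,-18,0.65],[-0.418,0.226,0.122,-7.9,-6.6,-19.1,0.65],[-0.418,0.226,0.122,-7.9,-6.6,-19.1,0.65]]])

```text
t: 7.7
eef_pos: [0.5242, -0.1358, 0.2387]
tool_rot: [0.364, 0.139, 0.92, -0.04]
contact_force: [1.1, 0.3, -0.2]
gripper_width: 0.652
grasp_force: 0.0
```

```bash
python3 - <<'E'
from h import *
from station import bot
o,p,r=cur();print(p,o["q"].round(2),o["t"])
Rt=rot(81,45);g=tcp([.502,-.146,.042],Rt);print(row(g+[0,0,.18],Rt),row(g,Rt))
ims=[]
for n in("wrist","side","scene"):
    c=bot.read_camera(n);np.savez(n+"2.npz",**c);ims.append(c["img"][...,::-1])
cv2.imwrite("pics/w3.png",np.hstack([ims[0],ims[2][90:282,170:314].repeat(2,0).repeat(2,1)]))
E
```

```text
[ 0.52415047 -0.13578671  0.23874188] [-0.07 -0.13  0.1   2.43  1.05  0.19  0.32] 7.7
[0.024, -0.015, 0.018, -0.8, -0.4, -1.3] [0.146, -0.02, 0.15, -0.8, -0.4, -1.3]
```

View pics/w3.png

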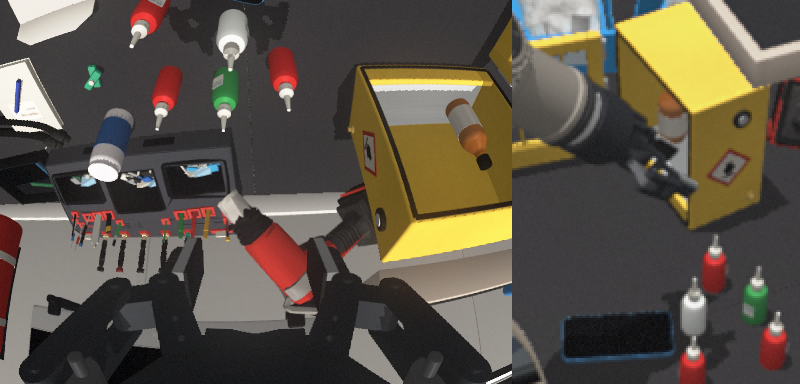

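Wrist view: white bottle (232,35), tip (231,66), clear of the tool; brown bottle standing, cap (484,163); door wide open. q4 is at its limit with this heading, so I'll come at the bottle from the +y side instead.

```bash
python3 - <<'E'
from h import *
c=np.load("wrist2.npz")
print("tip",won(c,231,67,.1),"cap",won(c,484,161,.135),"FR roof",won(c,390,261,.23))
Rt=rot(10,45);g=tcp([.503,-.146,.042],Rt);print(g)
for x in path(g+[0,0,.18],Rt,12):print(x)
E
```

```text
tip [ 0.49985451 -0.14705995  0.1       ] cap [0.68216364 0.14034192 0.135     ] FR roof [ 0.72341544 -0.01890932  0.23      ]
[ 0.50529613 -0.15902201  0.0287771 ]
[0.002, -0.003, 0.001, 0.8, -0.0, 0.7]
[0.005, -0.006, 0.002, 1.5, -0.1, 1.5]
[0.007, -0.009, 0.003, 2.3, -0.1, 2.2]
[0.01, -0.012, 0.005, 3.0, -0.2, 3.0]
[0.012, -0.015, 0.006, 3.8, -0.2, 3.7]
[0.014, -0.018, 0.007, 4.6, -0.3, 4.5]
[0.017, -0.021, 0.008, 5.3, -0.3, 5.2]
[0.019, -0.024, 0.009, 6.1, -0.4, 6.0]
[0.022, -0.027, 0.01, 6.8, -0.4, 6.7]
[0.024, -0.03, 0.011, 7.6, -0.5, 7.5]
[0.026, -0.033, 0.012, 8.4, -0.5, 8.2]
[0.029, -0.036, 0.014, 9.1, -0.6, 9.0]
```

Request:
servo_tool(motion=[[[0.002,-0.003,0.001,0.8,0,0.7,0.55],[0.005,-0.006,0.002,1.5,-0.1,1.5,0.55],[0.007,-0.009,0.003,2.3,-0.1,2.2,0.55],[0.01,-0.012,0.005,3,-0.2,3,0.55],[0.012,-0.015,0.006,3.8,-0.2,3.7,0.55],[0.014,-0.018,0.007,4.6,-0.3,4.5,0.55],[0.017,-0.021,0.008,5.3,-0.3,5.2,0.55],[0.019,-0.024,0.009,6.1,-0.4,6,0.55],[0.022,-0.027,0.01,6.8,-0.4,6.7,0.55],[0.024,-0.03,0.011,7.6,-0.5,7.5,0.55],[0.026,-0.033,0.012,8.4,-0.5,8.2,0.55],[0.029,-0.036,0.014,9.1,-0.6,9,0.55],[0.029,-0.036,0.014,9.1,-0.6,9,0.55],[0.029,-0.036,0.014,9.1,-0.6,9,0.55]]])

```text
t: 9.02
eef_pos: [0.5057, -0.1579, 0.207]
tool_rot: [0.294, 0.592, 0.709, -0.245]
contact_force: [0.1, -0.5, -1.0]
gripper_width: 0.549
grasp_force: 0.0
```

```bash
python3 - <<'E'
from h import *
from station import bot
o,p,r=cur();print(p,o["q"].round(2),o["t"])
Rt=rot(10,45);g=tcp([.502,-.146,.042],Rt);print(row(g+[0,0,.18],Rt),row(g,Rt),r.as_matrix().round(2).tolist())
E
```

```text
[ 0.50571933 -0.15790469  0.2070405 ] [-0.2   0.27 -0.16  2.11  0.92  1.16 -0.75] 9.0167
[-0.002, -0.002, -0.001, 0.0, 0.0, 0.0] [0.126, -0.002, 0.127, 0.0, 0.0, 0.0] [[-0.13, 0.98, 0.13], [0.69, 0.18, -0.7], [-0.71, 0.0, -0.71]]
```

Request:
servo_tool(motion=[[[0.018,-0.002,0.018,0,0,0,0.55],[0.036,-0.002,0.036,0,0,0,0.55],[0.054,-0.002,0.054,0,0,0,0.55],[0.072,-0.002,0.072,0,0,0,0.55],[0.09,-0.002,0.09,0,0,0,0.55],[0.105,-0.002,0.105,0,0,0,0.55],[0.118,-0.002,0.118,0,0,0,0.55],[0.126,-0.002,0.127,0,0,0,0.55],[0.126,-0.002,0.127,0,0,0,0.55],[0.126,-0.002,0.127,0,0,0,0.55]]])

```text
t: 9.85
eef_pos: [0.503, -0.1606, 0.0292]
tool_rot: [0.294, 0.593, 0.708, -0.246]
contact_force: [0.1, 1.4, -0.0]
gripper_width: 0.55
grasp_force: 0.0
```

```bash
python3 - <<'E'
from h import *
from station import bot
o,p,r=cur();print(p,o["contact_force"].round(1))
c=bot.read_camera("wrist");np.savez("wrist3.npz",**c)
s=bot.read_camera("side")["img"]
cv2.imwrite("pics/w4.png",np.hstack([c["img"][...,::-1],s[180:276,190:262,::-1].repeat(4,0).repeat(4,1)]))
E
```

```text
[ 0.50300758 -0.16064581  0.02916181] [ 0.1  1.4 -0. ]
```

View pics/w4.png

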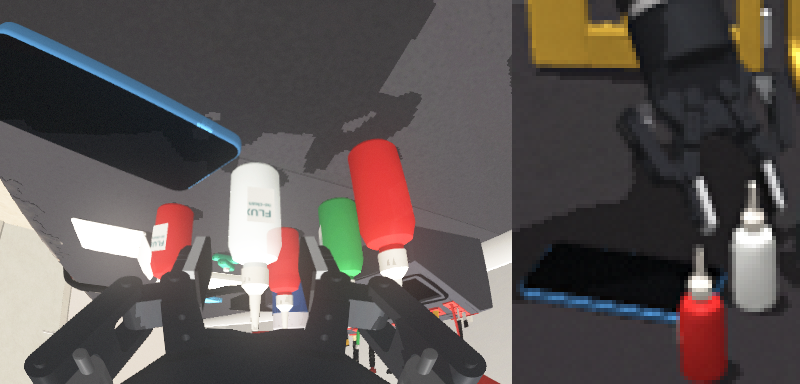

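```bash
python3 - <<'E'
from h import *
c=np.load("wrist3.npz");o,p,r=cur();M=r.as_matrix()
s=C["side"]
def sp(P):
    T=np.linalg.inv(s["pose"]);q=s["K"]@(T[:3,:3]@P+T[:3,3]);q=q[:2]/q[2];return ((q-[190,180])*4+[512,0]).round(0)
g=p-.0187*M[:,2]
for nm,P in [("tcp",p),("tipL",p-.0235*M[:,1]),("tipR",p+.0235*M[:,1]),("grasp",g),("btl base",np.array([.502,-.146,0])),("btl shoulder",np.array([.502,-.146,.064])),("tip",np.array([.502,-.146,.1]))]: print(nm,P.round(3),wproj(c,P).round(0),sp(P))
print(won(c,254,272,.064),won(c,253,178,0.0), won(c,255,330,.1))
E
```

```text
tcp [ 0.504 -0.161  0.03 ] [256. 222.] [763. 272.]
tipL [ 0.481 -0.165  0.03 ] [220. 222.] [734. 280.]
tipR [ 0.527 -0.157  0.03 ] [291. 222.] [792. 263.]
grasp [ 0.502 -0.148  0.043] [256. 234.] [755. 248.]
btl base [ 0.502 -0.146  0.   ] [257. 171.] [756. 295.]
btl shoulder [ 0.502 -0.146  0.064] [257. 267.] [754. 223.]
tip [ 0.502 -0.146  0.1  ] [257. 329.] [753. 180.]
[ 0.50267776 -0.16033592  0.064     ] [ 0.50108864 -0.15528186  0.        ] [ 0.5032948  -0.16052786  0.1       ]
```

Wrist view: bottle (255,215) centred between pads, tip (255,330) where expected. Closing.

Request:
servo_tool(motion=[[[0,0,0,0,0,0,0.45],[0,0,0,0,0,0,0.4],[0,0,0,0,0,0,0.35],[0,0,0,0,0,0,0.3],[0,0,0,0,0,0,0.25],[0,0,0,0,0,0,0.25],[0,0,0,0,0,0,0.25]]], grip_force=25)

```text
t: 10.53
eef_pos: [0.504, -0.1611, 0.0294]
tool_rot: [0.295, 0.593, 0.707, -0.246]
contact_force: [0.1, 0.7, 0.1]
gripper_width: 0.241
grasp_force: 0.0
```

```bash
python3 - <<'E'
from h import *
from station import bot
c=bot.read_camera("wrist");np.savez("wrist4.npz",**c)
s=bot.read_camera("side")["img"];t=bot.read_camera("scene")["img"]
a=cv2.resize(c["img"][120:312,128:384,::-1],(512,384),interpolation=cv2.INTER_CUBIC)
b=cv2.resize(s[190:270,205:269,::-1],(288,360),interpolation=cv2.INTER_CUBIC)
cv2.imwrite("pics/w5.png",np.hstack([a,np.vstack([b,np.zeros((24,288,3),np.uint8)])]))
np.savez("side4.npz",img=s);np.savez("scene4.npz",img=t)
print(c["pose"].round(3).tolist())
E
```

```text
[[0.985, 0.078, 0.156, 0.472], [0.174, -0.455, -0.873, 0.018], [0.003, 0.887, -0.462, 0.104], [0.0, 0.0, 0.0, 1.0]]
```

View pics/w5.png

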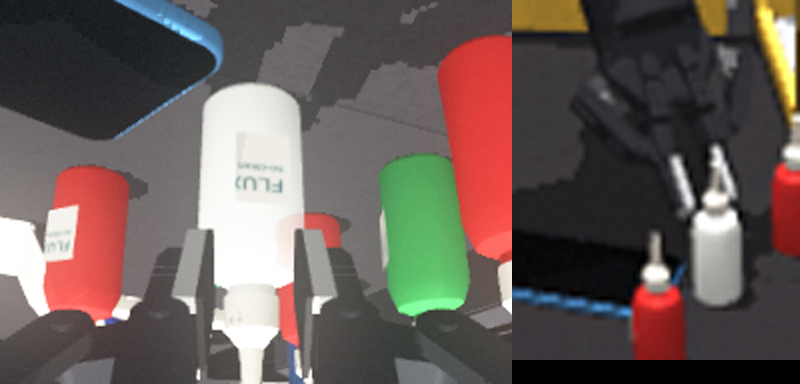

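Wrist and side views: bottle upright and untouched, but the pads (side tips ≈(243,238),(255,234) px) sit short of the body, near the spout. Checking how far the real tips are from the reported TCP.

```bash
python3 - <<'E'
from h import *
from station import bot
c=np.load("wrist4.npz");o,p,r=cur();M=r.as_matrix();x,y,z=M.T
print(o["gripper_width"],bot.tcp_to_grasp,(c["pose"][:3,3]-p)@M, (c["pose"][:3,2])@M)
s=C["side"]
def sp(P):
    T=np.linalg.inv(s["pose"]);q=s["K"]@(T[:3,:3]@P+T[:3,3]);return (q[:2]/q[2]).round(1)
for d in(0,.01,.02,.03,.04,.05):
    print(d,[ (sp(p-d*z+k*.0102*y),wproj(c,p-d*z+k*.0102*y+e*.011*x).round(0)) for k,e in((-1,1),(1,1),(1,-1))])
E
```

```text
0.24541355718512464 0.0187 [ 0.07498751  0.00032251 -0.18172935] [-2.97651718e-01 -1.58964311e-04  9.54674515e-01]
0 [(array([249.6, 249.2]), array([239., 205.])), (array([255.9, 247.3]), array([270., 205.])), (array([255.9, 247.3]), array([270., 235.]))]
0.01 [(array([248.5, 246. ]), array([238., 210.])), (array([254.8, 244.1]), array([271., 210.])), (array([254.8, 244.1]), array([270., 242.]))]
0.02 [(array([247.4, 242.7]), array([237., 216.])), (array([253.7, 240.9]), array([272., 216.])), (array([253.7, 240.9]), array([271., 249.]))]
0.03 [(array([246.3, 239.5]), array([236., 223.])), (array([252.5, 237.7]), array([273., 223.])), (array([252.5, 237.7]), array([272., 257.]))]
0.04 [(array([245.2, 236.3]), array([235., 230.])), (array([251.5, 234.6]), array([274., 230.])), (array([251.5, 234.6]), array([273., 266.]))]
0.05 [(array([244.1, 233.2]), array([233., 238.])), (array([250.4, 231.4]), array([275., 238.])), (array([250.4, 231.4]), array([274., 276.]))]
```

Request:
servo_tool(motion=[[[0,0,0,0,0,0,0.55],[0,0,0,0,0,0,0.58],[0,0,0,0,0,0,0.58],[0,0,0,0,0,0,0.58],[0,0,0.006,0,0,0,0.58],[0,0,0.012,0,0,0,0.58],[0,0,0.018,0,0,0,0.58],[0,0,0.018,0,0,0,0.58]]])

```text
t: 11.35
eef_pos: [0.5054, -0.1752, 0.0159]
tool_rot: [0.295, 0.594, 0.707, -0.247]
contact_force: [-0.1, 0.6, 0.3]
gripper_width: 0.578
grasp_force: 0.0
```

Request:
servo_tool(motion=[[[0,0,0.006,0,0,0,0.58],[0,0,0.012,0,0,0,0.58],[0,0,0.017,0,0,0,0.58],[0,0,0.017,0,0,0,0.58]]])

```text
t: 11.68
eef_pos: [0.5077, -0.1867, 0.0041]
tool_rot: [0.295, 0.593, 0.707, -0.247]
contact_force: [0.3, -0.3, 0.3]
gripper_width: 0.577
grasp_force: 0.0
```

Request:
servo_tool(motion=[[[0,0,0,0,0,0,0.48],[0,0,0,0,0,0,0.42],[0,0,0,0,0,0,0.36],[0,0,0,0,0,0,0.3],[0,0,0,0,0,0,0.25],[0,0,0,0,0,0,0.25],[0,0,0,0,0,0,0.25]]], grip_force=25)

```text
t: 12.27
eef_pos: [0.5084, -0.1854, 0.0048]
tool_rot: [0.295, 0.593, 0.707, -0.246]
contact_force: [-0.3, 0.5, 1.0]
gripper_width: 0.362
grasp_force: 26.2
```

Gripped at 31 mm: the body. The tips sit about 38 mm behind the reported TCP, which I'll allow for from here.

```bash
cat >> h.py <<'E'
H=np.array([.6128,.2086]);cx=np.array([.9885,-.151]);cy=np.array([.151,.9885]);F=np.array([.614,.097])
RP=rot(81.3,45)
def bt(depth,lat,base): # TCP for bottle at cabinet depth/lateral with base height
    q=F+depth*cx+lat*cy+.039*cx;return np.r_[q,base+.005]
E
python3 - <<'E'
from h import *
o,p,r=cur();print(o["q"].round(2));up=p+[0,0,.15]
print(row(up,r),bt(-.07,-.042,.13))
for x in path(bt(-.07,-.042,.13),RP,13,(up,r)):print(x)
E
```

```text
[-0.21  0.66 -0.09  2.2   1.23  0.91 -1.21]
[-0.106, 0.0, -0.106, 0.0, 0.0, 0.0] [0.5770145 0.060164  0.135    ]
[-0.093, 0.009, -0.117, -0.8, 0.0, -0.8]
[-0.079, 0.017, -0.129, -1.6, 0.0, -1.5]
[-0.066, 0.026, -0.14, -2.3, 0.0, -2.3]
[-0.052, 0.034, -0.152, -3.1, 0.0, -3.1]
[-0.039, 0.043, -0.163, -3.9, 0.0, -3.9]
[-0.025, 0.051, -0.174, -4.7, 0.0, -4.6]
[-0.012, 0.06, -0.186, -5.4, 0.0, -5.4]
[0.002, 0.068, -0.197, -6.2, 0.0, -6.2]
[0.016, 0.077, -0.209, -7.0, 0.0, -7.0]
[0.029, 0.085, -0.22, -7.8, 0.0, -7.7]
[0.043, 0.094, -0.232, -8.5, 0.0, -8.5]
[0.056, 0.102, -0.243, -9.3, 0.0, -9.3]
[0.07, 0.111, -0.255, -10.1, 0.0, -10.1]
```

Request:
servo_tool(motion=[[[-0.015,0,-0.015,0,0,0,0.25],[-0.035,0,-0.035,0,0,0,0.25],[-0.055,0,-0.055,0,0,0,0.25],[-0.075,0,-0.075,0,0,0,0.25],[-0.095,0,-0.095,0,0,0,0.25],[-0.106,0,-0.106,0,0,0,0.25],[-0.093,0.009,-0.117,-0.8,0,-0.8,0.25],[-0.079,0.017,-0.129,-1.6,0,-1.5,0.25],[-0.066,0.026,-0.14,-2.3,0,-2.3,0.25],[-0.052,0.034,-0.152,-3.1,0,-3.1,0.25],[-0.039,0.043,-0.163,-3.9,0,-3.9,0.25],[-0.025,0.051,-0.174,-4.7,0,-4.6,0.25],[-0.012,0.06,-0.186,-5.4,0,-5.4,0.25],[0.002,0.068,-0.197,-6.2,0,-6.2,0.25],[0.016,0.077,-0.209,-7,0,-7,0.25],[0.029,0.085,-0.22,-7.8,0,-7.7,0.25],[0.043,0.094,-0.232,-8.5,0,-8.5,0.25],[0.056,0.102,-0.243,-9.3,0,-9.3,0.25],[0.07,0.111,-0.255,-10.1,0,-10.1,0.25],[0.07,0.111,-0.255,-10.1,0,-10.1,0.25]]])

```text
t: 13.93
eef_pos: [0.577, 0.0608, 0.1347]
tool_rot: [0.383, 0.067, 0.921, -0.029]
contact_force: [-0.1, -0.8, -0.8]
gripper_width: 0.364
grasp_force: 26.2
```

```bash
python3 - <<'E'
from h import *
from station import bot
o,p,r=cur();print(p,o["q"].round(2),o["grasp_force"],o["gripper_width"],o["contact_force"].round(1))
print(row(bt(-.07,-.042,.13),RP),row(bt(-.07,-.042,.05),RP))
c=bot.read_camera("wrist");s=bot.read_camera("side")["img"]
cv2.imwrite("pics/w6.png",np.hstack([c["img"][...,::-1],cv2.resize(s[110:270,200:320,::-1],(288,384),interpolation=cv2.INTER_CUBIC)]))
E
```

```text
[0.57702971 0.06077614 0.13469916] [-0.09  0.25 -0.44  2.43  1.93  0.57 -0.84] 26.153984796255827 0.3644271262331221 [-0.1 -0.8 -0.8]
[-0.0, -0.001, -0.0, 0.0, 0.0, 0.1] [0.056, -0.0, 0.056, 0.0, 0.0, 0.1]
```

View pics/w6.png

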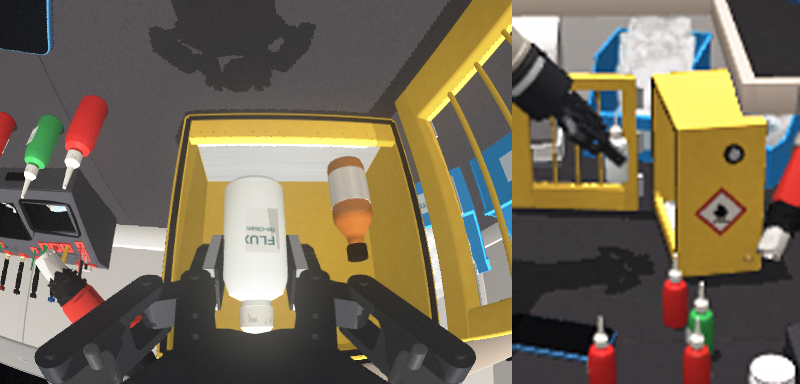

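Bottle held upright (255,235), cabinet interior open ahead, brown bottle standing at (350,205), well left of the insertion path.

```bash
python3 - <<'E'
from h import *
for a in [(-.05,-.042,.09),(-.045,-.042,.05),(-.01,-.042,.05),(.03,-.042,.05),(.048,-.042,.034),(.048,-.042,.024),(.048,-.042,.020)]: print(a,row(bt(*a),RP))
E
```

```text
(-0.05, -0.042, 0.09) [0.014, 0.001, 0.042, -0.0, 0.0, 0.0]
(-0.045, -0.042, 0.05) [0.039, 0.001, 0.074, -0.0, 0.0, 0.0]
(-0.01, -0.042, 0.05) [0.014, 0.001, 0.099, -0.0, 0.0, 0.0]
(0.03, -0.042, 0.05) [-0.014, 0.002, 0.127, -0.0, 0.0, 0.0]
(0.048, -0.042, 0.034) [-0.015, 0.002, 0.151, -0.0, 0.0, 0.0]
(0.048, -0.042, 0.024) [-0.008, 0.002, 0.158, -0.0, 0.0, 0.0]
(0.048, -0.042, 0.02) [-0.005, 0.002, 0.161, -0.0, 0.0, 0.0]
```

Request:
servo_tool(motion=[[[0.007,0.001,0.021,0,0,0,0.25],[0.014,0.001,0.042,0,0,0,0.25],[0.026,0.001,0.058,0,0,0,0.25],[0.039,0.001,0.074,0,0,0,0.25],[0.039,0.001,0.074,0,0,0,0.25],[0.031,0.001,0.082,0,0,0,0.25],[0.022,0.001,0.091,0,0,0,0.25],[0.014,0.001,0.099,0,0,0,0.25],[0.005,0.001,0.108,0,0,0,0.25],[-0.004,0.002,0.117,0,0,0,0.25],[-0.014,0.002,0.127,0,0,0,0.25],[-0.015,0.002,0.139,0,0,0,0.25],[-0.015,0.002,0.151,0,0,0,0.25],[-0.015,0.002,0.151,0,0,0,0.25]]])

```text
t: 15.2
eef_pos: [0.6956, 0.0459, 0.0391]
tool_rot: [0.383, 0.068, 0.921, -0.029]
contact_force: [0.2, 2.3, -1.1]
gripper_width: 0.354
grasp_force: 26.2
```

Request:
servo_tool(motion=[[[0.002,0,0.002,0,0,0,0.25],[0.004,0,0.004,0,0,0,0.25],[0.006,0,0.006,0,0,0,0.25],[0.007,0,0.007,0,0,0,0.25],[0.007,0,0.007,0,0,0,0.25]]])

```text
t: 15.62
eef_pos: [0.6932, 0.0449, 0.0285]
tool_rot: [0.382, 0.068, 0.921, -0.03]
contact_force: [-1.4, 2.9, -2.7]
gripper_width: 0.361
grasp_force: 26.3
```

Request:
servo_tool(motion=[[[0.001,0,0.001,0,0,0,0.25],[0.002,0,0.002,0,0,0,0.25],[0.002,0,0.002,0,0,0,0.25]]])

```text
t: 15.87
eef_pos: [0.6935, 0.045, 0.026]
tool_rot: [0.382, 0.068, 0.921, -0.03]
contact_force: [-0.4, 3.0, -2.0]
gripper_width: 0.362
grasp_force: 26.2
```

Request:
servo_tool(motion=[[[0.0007,0,0.0007,0,0,0,0.25],[0.0014,0,0.0014,0,0,0,0.25],[0.0014,0,0.0014,0,0,0,0.25]]])

```text
t: 16.12
eef_pos: [0.6941, 0.045, 0.0249]
tool_rot: [0.383, 0.068, 0.921, -0.03]
contact_force: [-2.0, 4.1, 3.5]
gripper_width: 0.361
grasp_force: 26.5
```

Request:
servo_tool(motion=[[[0,0,0,0,0,0,0.38],[0,0,0,0,0,0,0.41],[0,0,0,0,0,0,0.45],[0,0,0,0,0,0,0.5],[0,0,0,0,0,0,0.55],[0,0,0,0,0,0,0.58],[0,0,0,0,0,0,0.58]]])

```text
t: 16.7
eef_pos: [0.6938, 0.0464, 0.0245]
tool_rot: [0.383, 0.067, 0.921, -0.029]
contact_force: [-3.7, 7.3, 2.2]
gripper_width: 0.582
grasp_force: 0.0
```

Request:
servo_tool(motion=[[[0,0,-0.01,0,0,0,0.58],[0,0,-0.025,0,0,0,0.58],[0,0,-0.045,0,0,0,0.58],[0,0,-0.065,0,0,0,0.58],[0,0,-0.09,0,0,0,0.58],[0,0,-0.115,0,0,0,0.58],[0,0,-0.14,0,0,0,0.58],[0,0,-0.16,0,0,0,0.58],[0,0,-0.16,0,0,0,0.58]]])

```text
t: 17.45
eef_pos: [0.5805, 0.061, 0.14]
tool_rot: [0.384, 0.068, 0.92, -0.03]
contact_force: [0.5, -0.5, -0.1]
gripper_width: 0.577
grasp_force: 0.0
```

```bash
python3 - <<'E'
from h import *
from station import bot
o,p,r=cur();print(p,o["q"].round(2),o["t"])
for n in("wrist","scene","side"):
    c=bot.read_camera(n);np.savez(n+"6.npz",**c)
# white bottle & brown blobs in wrist view
c=np.load("wrist6.npz");hsv=cv2.cvtColor(c["img"],cv2.COLOR_RGB2HSV)
for nm,P in [("brown cap",[.682,.140,.135]),("brown base",[.682,.14,.02]),("flux tip",[.655,.048,.12]),("flux base",[.655,.048,.02]),("flux shoulder",[.655,.048,.084])]: print(nm,wproj(c,np.array(P)).round(0))
S=np.load("scene6.npz")
cv2.imwrite("pics/w7.png",np.hstack([c["img"][...,::-1],cv2.resize(S["img"][90:218,200:296,::-1],(288,384),interpolation=cv2.INTER_CUBIC)]))
# plan: regrip handle
hd=np.array([.4486,.3230]);Rt=rot(-20)
print("lift+go",row(p+[-.03,0,.12],r))
for z in(.34,.14):print(z,row([*hd,z],Rt))
E
```

```text
[0.58053185 0.06097717 0.14000247] [-0.09  0.24 -0.43  2.42  1.91  0.57 -0.82] 17.45
brown cap [351. 249.]
brown base [337. 152.]
flux tip [254. 231.]
flux base [254. 143.]
flux shoulder [254. 196.]
lift+go [-0.065, -0.005, -0.109, -0.0, -0.0, -0.0]
0.34 [-0.023, 0.239, -0.265, 7.9, 6.5, 19.1]
0.14 [0.119, 0.239, -0.124, 7.9, 6.5, 19.1]
```

View pics/w7.png

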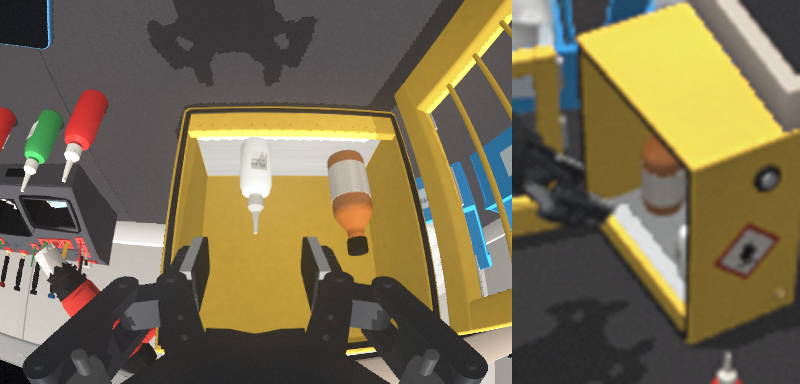

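Flux bottle stands upright at (255,185), tip (255,232), just as predicted; the brown bottle at (350,200) is unchanged. Now the door.

```bash
python3 - <<'E'
from h import *
_,p,r=cur();up=p+[-.02,0,.16];print(row(up,r))
Rt=rot(-20.4)
for x in path([.4486,.3230,.32],Rt,18,(up,r)):print(x)
E
```

```text
[-0.1, -0.003, -0.127, 0.0, 0.0, 0.0]
[-0.095, 0.01, -0.134, 0.4, 0.4, 1.1]
[-0.09, 0.023, -0.141, 0.9, 0.7, 2.1]
[-0.085, 0.037, -0.147, 1.3, 1.1, 3.2]
[-0.08, 0.05, -0.154, 1.8, 1.4, 4.3]
[-0.075, 0.064, -0.161, 2.2, 1.8, 5.3]
[-0.069, 0.077, -0.168, 2.7, 2.2, 6.4]
[-0.064, 0.091, -0.175, 3.1, 2.5, 7.5]
[-0.059, 0.104, -0.182, 3.5, 2.9, 8.5]
[-0.054, 0.118, -0.189, 4.0, 3.3, 9.6]
[-0.049, 0.131, -0.196, 4.4, 3.6, 10.7]
[-0.044, 0.145, -0.203, 4.9, 4.0, 11.7]
[-0.039, 0.158, -0.209, 5.3, 4.3, 12.8]
[-0.034, 0.171, -0.216, 5.7, 4.7, 13.9]
[-0.029, 0.185, -0.223, 6.2, 5.1, 14.9]
[-0.024, 0.198, -0.23, 6.6, 5.4, 16.0]
[-0.019, 0.212, -0.237, 7.1, 5.8, 17.0]
[-0.014, 0.225, -0.244, 7.5, 6.2, 18.1]
[-0.009, 0.239, -0.251, 8.0, 6.5, 19.2]
```

Request:
servo_tool(motion=[[[-0.025,-0.001,-0.032,0,0,0,0.6],[-0.05,-0.002,-0.064,0,0,0,0.7],[-0.075,-0.003,-0.095,0,0,0,0.8],[-0.1,-0.003,-0.127,0,0,0,0.8],[-0.095,0.01,-0.134,0.4,0.4,1.1,0.8],[-0.09,0.023,-0.141,0.9,0.7,2.1,0.8],[-0.085,0.037,-0.147,1.3,1.1,3.2,0.8],[-0.08,0.05,-0.154,1.8,1.4,4.3,0.8],[-0.075,0.064,-0.161,2.2,1.8,5.3,0.8],[-0.069,0.077,-0.168,2.7,2.2,6.4,0.8],[-0.064,0.091,-0.175,3.1,2.5,7.5,0.8],[-0.059,0.104,-0.182,3.5,2.9,8.5,0.8],[-0.054,0.118,-0.189,4,3.3,9.6,0.8],[-0.049,0.131,-0.196,4.4,3.6,10.7,0.8],[-0.044,0.145,-0.203,4.9,4,11.7,0.8],[-0.039,0.158,-0.209,5.3,4.3,12.8,0.8],[-0.034,0.171,-0.216,5.7,4.7,13.9,0.8],[-0.029,0.185,-0.223,6.2,5.1,14.9,0.8],[-0.024,0.198,-0.23,6.6,5.4,16,0.8],[-0.019,0.212,-0.237,7.1,5.8,17,0.8]]])

```text
t: 19.27
eef_pos: [0.4609, 0.2947, 0.3159]
tool_rot: [0.048, 0.764, 0.643, -0.007]
contact_force: [-1.0, -0.7, 0.4]
gripper_width: 0.797
grasp_force: 0.0
```

```bash
python3 - <<'E'
from h import *
_,p,r=cur();print(p)
Rt=rot(-20.4)
for z in(.32,.145):print(row([.4486,.3230,z],Rt))
E
```

```text
[0.46086032 0.29467992 0.31588045]
[0.025, -0.017, -0.007, 0.8, 0.8, 2.1]
[0.038, -0.028, 0.167, 0.8, 0.8, 2.1]
```

Request:
servo_tool(motion=[[[0.013,-0.009,-0.004,0.4,0.4,1.1,0.8],[0.025,-0.017,-0.007,0.8,0.8,2.1,0.8],[0.025,-0.017,-0.007,0.8,0.8,2.1,0.8],[0.027,-0.019,0.023,0.8,0.8,2.1,0.8],[0.029,-0.021,0.053,0.8,0.8,2.1,0.8],[0.031,-0.023,0.083,0.8,0.8,2.1,0.8],[0.034,-0.025,0.113,0.8,0.8,2.1,0.8],[0.036,-0.027,0.143,0.8,0.8,2.1,0.8],[0.038,-0.028,0.167,0.8,0.8,2.1,0.8],[0.038,-0.028,0.167,0.8,0.8,2.1,0.4],[0.038,-0.028,0.167,0.8,0.8,2.1,0.2],[0.038,-0.028,0.167,0.8,0.8,2.1,0],[0.038,-0.028,0.167,0.8,0.8,2.1,0],[0.038,-0.028,0.167,0.8,0.8,2.1,0],[0.038,-0.028,0.167,0.8,0.8,2.1,0],[0.038,-0.028,0.167,0.8,0.8,2.1,0],[0.038,-0.028,0.167,0.8,0.8,2.1,0]]], grip_force=25)

```text
t: 20.68
eef_pos: [0.449, 0.3239, 0.1482]
tool_rot: [0.0, 0.819, 0.574, 0.004]
contact_force: [-0.9, -0.6, 6.7]
gripper_width: 0.131
grasp_force: 24.8
```

```bash
python3 - <<'E'
from h import *
o,p,r=cur();print(p,np.linalg.norm(p[:2]-H))
d=p[:2]-H;a=np.degrees(np.arctan2(-d[0],-d[1]))-13;print("door angle from -y",a,"to shut",a-8.7)
for x in arc(0,range(5,96,5),p[2]):print(x)
E
```

```text
[0.44904457 0.3238871  0.14822344] 0.20026721291922325
door angle from -y 112.14631135694306 to shut 103.44631135694306
[-0.017, -0.004, -0.0, 0.0, 0.0, -1.0, 0]
[-0.034, -0.006, -0.0, 0.0, 0.0, -2.0, 0]
[-0.052, -0.007, -0.0, 0.0, 0.0, -3.0, 0]
[-0.069, -0.006, -0.0, 0.0, 0.0, -4.0, 0]
[-0.087, -0.004, -0.001, 0.0, 0.0, -5.0, 0]
[-0.104, -0.0, -0.001, 0.0, 0.0, -6.0, 0]
[-0.12, 0.005, -0.001, 0.0, 0.0, -7.0, 0]
[-0.137, 0.011, -0.001, 0.1, 0.0, -8.0, 0]
[-0.152, 0.019, -0.001, 0.1, 0.1, -9.0, 0]
[-0.167, 0.029, -0.001, 0.1, 0.1, -10.0, 0]
[-0.181, 0.039, -0.001, 0.1, 0.1, -11.0, 0]
[-0.194, 0.051, -0.001, 0.1, 0.1, -12.0, 0]
[-0.205, 0.064, -0.001, 0.1, 0.1, -13.0, 0]
[-0.216, 0.078, -0.001, 0.1, 0.1, -14.0, 0]
[-0.226, 0.092, -0.001, 0.1, 0.1, -15.0, 0]
[-0.234, 0.108, -0.001, 0.1, 0.1, -16.0, 0]
[-0.24, 0.124, -0.001, 0.1, 0.1, -17.0, 0]
[-0.246, 0.141, -0.001, 0.1, 0.1, -18.0, 0]
[-0.25, 0.158, -0.001, 0.1, 0.1, -19.0, 0]
```

Request:
servo_tool(motion=[[[-0.009,-0.002,0,0,0,-0.5,0],[-0.026,-0.005,0,0,0,-1.5,0],[-0.043,-0.0065,0,0,0,-2.5,0],[-0.06,-0.0065,0,0,0,-3.5,0],[-0.078,-0.005,0,0,0,-4.5,0],[-0.096,-0.002,0,0,0,-5.5,0],[-0.112,0.0025,0,0,0,-6.5,0],[-0.129,0.008,0,0,0,-7.5,0],[-0.145,0.015,0,0,0,-8.5,0],[-0.16,0.024,0,0,0,-9.5,0],[-0.174,0.034,0,0,0,-10.5,0],[-0.188,0.045,0,0,0,-11.5,0],[-0.2,0.057,0,0,0,-12.5,0],[-0.211,0.071,0,0,0,-13.5,0],[-0.221,0.085,0,0,0,-14.5,0],[-0.23,0.1,0,0,0,-15.5,0],[-0.237,0.116,0,0,0,-16.5,0],[-0.243,0.132,0,0,0,-17.5,0],[-0.246,0.141,0,0,0,-18,0],[-0.246,0.141,0,0,0,-18,0]]])

```text
t: 22.35
eef_pos: [0.5008, 0.0428, 0.1481]
tool_rot: [0.005, 0.173, 0.985, 0.003]
contact_force: [-0.0, -0.5, 11.5]
gripper_width: 0.129
grasp_force: 25.8
```

```bash
python3 - <<'E'
from h import *
o,p,r=cur();print(p,np.linalg.norm(p[:2]-H),o["q"].round(2))
d=p[:2]-H;a=np.degrees(np.arctan2(-d[0],-d[1]))-13;print("to shut",a-8.7)
for x in arc(0,range(2,19,2),p[2]):print(x)
E
```

```text
[0.50081351 0.04276899 0.14806167] 0.20010222168077113 [ 0.35  0.31 -0.66  1.98  0.24  0.92  0.79]
to shut 12.331349495570787
[-0.007, -0.002, 0.0, -0.0, 0.0, -0.4, 0]
[-0.014, -0.003, 0.0, -0.0, 0.0, -0.8, 0]
[-0.021, -0.004, 0.0, -0.0, 0.0, -1.2, 0]
[-0.027, -0.005, 0.0, -0.0, 0.0, -1.6, 0]
[-0.034, -0.006, 0.0, -0.0, 0.0, -2.0, 0]
[-0.041, -0.006, 0.0, -0.0, 0.0, -2.4, 0]
[-0.048, -0.006, 0.0, -0.0, 0.0, -2.8, 0]
[-0.055, -0.006, 0.0, -0.0, 0.0, -3.2, 0]
[-0.062, -0.006, 0.001, -0.0, 0.0, -3.6, 0]
```

Closing the rest slowly, watching the force.

Request:
servo_tool(motion=[[[-0.007,-0.002,-0.001,0,0,-0.4,0],[-0.014,-0.003,-0.001,0,0,-0.8,0],[-0.021,-0.004,-0.001,0,0,-1.2,0],[-0.027,-0.005,-0.001,0,0,-1.6,0],[-0.034,-0.006,-0.001,0,0,-2,0],[-0.037,-0.006,-0.001,0,0,-2.2,0],[-0.037,-0.006,-0.001,0,0,-2.2,0]]])

```text
t: 22.93
eef_pos: [0.5312, 0.0256, 0.1481]
tool_rot: [0.004, 0.078, 0.997, 0.002]
contact_force: [1.3, 1.1, 6.1]
gripper_width: 0.129
grasp_force: 25.6
```

Request:
servo_tool(motion=[[[-0.002,0,0,0,0,-0.1,0],[-0.004,0,0,0,0,-0.2,0],[-0.004,0,0,0,0,-0.2,0]]])

```text
t: 23.18
eef_pos: [0.5342, 0.0242, 0.1481]
tool_rot: [0.003, 0.07, 0.998, 0.001]
contact_force: [-0.5, -2.0, 7.4]
gripper_width: 0.133
grasp_force: 25.8
```

Request:
servo_tool(motion=[[[-0.002,0,0,0,0,-0.1,0],[-0.004,0,0,0,0,-0.2,0],[-0.004,0,0,0,0,-0.2,0]]])

```text
t: 23.43
eef_pos: [0.5378, 0.0226, 0.1481]
tool_rot: [0.003, 0.062, 0.998, 0.0]
contact_force: [-0.2, -3.4, 8.0]
gripper_width: 0.126
grasp_force: 26.0
```

Request:
servo_tool(motion=[[[-0.002,0,0,0,0,-0.1,0],[-0.003,0,0,0,0,-0.2,0],[-0.003,0,0,0,0,-0.2,0]]])

```text
t: 23.68
eef_pos: [0.539, 0.0219, 0.1481]
tool_rot: [0.001, 0.053, 0.999, -0.0]
contact_force: [-8.0, -4.8, 14.1]
gripper_width: 0.129
grasp_force: 27.2
```

Request:
servo_tool(motion=[[[-0.002,0,0,0,0,0,0],[-0.002,0,0,0,0,0,0],[-0.002,0,0,0,0,0,0]]])

```text
t: 23.93
eef_pos: [0.5389, 0.0219, 0.148]
tool_rot: [-0.001, 0.053, 0.999, -0.001]
contact_force: [-13.5, -5.5, 20.3]
gripper_width: 0.128
grasp_force: 28.0
```

```bash
python3 - <<'E'
from h import *
o,p,r=cur();d=p[:2]-H;a=np.degrees(np.arctan2(-d[0],-d[1]))-13;print("to shut",a-8.7,p,o["contact_force"])
E
```

```text
to shut -0.10042006458687425 [0.53887712 0.02188811 0.14803683] [-13.52720617  -5.50736607  20.29083895]
```

Door is against its stop. Releasing and lifting off.

Request:
servo_tool(motion=[[[0,0,0,0,0,0,0.2],[0,0,0,0,0,0,0.4],[0,0,0,0,0,0,0.6],[0,0,0,0,0,0,0.7],[0,0,0,0,0,0,0.7],[0,0,-0.02,0,0,0,0.7],[0,0,-0.05,0,0,0,0.7],[0,0,-0.085,0,0,0,0.7],[0,0,-0.12,0,0,0,0.7],[0,0,-0.15,0,0,0,0.7],[-0.0,0,-0.18,0,0,0,0.7],[0,0,-0.19,0,0,0,0.7],[0,0,-0.19,0,0,0,0.7]]])

```text
t: 25.02
eef_pos: [0.5429, 0.0237, 0.3399]
tool_rot: [0.005, 0.052, 0.999, 0.002]
contact_force: [0.5, 0.6, -0.1]
gripper_width: 0.702
grasp_force: 0.0
```

```bash
python3 - <<'E'
from h import *
from station import bot
o,p,r=cur();print(p,o["t"],o["contact_force"].round(1))
# numeric check: dark gap between door top and roof edge, along normals at free end, in the wrist view
c=bot.read_camera("wrist");hsv=cv2.cvtColor(c["img"],cv2.COLOR_RGB2HSV)
for lat in(.09,.05,0,-.05,-.085,-.1,-.105):
    v=[]
    for k in np.arange(-.030,.041,.004):
        q=F+lat*cy+k*cx;u=wproj(c,np.r_[q,.229]);h=hsv[int(round(u[1])),int(round(u[0]))];v.append(f"{h[2]:3d}")
    print(lat,u.round(0),*v)
# handle in the wrist image: lowest bar point expected vs open
b=np.r_[H-.195*cy-.045*cx,.124];print(wproj(c,b).round(0),c["img"][tuple(wproj(c,b).round().astype(int)[::-1])])
# flux and brown visible in scene through bars; phone / can blobs vs start
S=bot.read_camera("scene")["img"];print("scene")
for nm,lo,hi in(("red",(0,150,60),(8,255,255)),("green",(50,120,40),(85,255,255)),("blue",(100,120,60),(125,255,255))):
    for im in (C["scene"]["img"],S):
        k,l,st,ce=cv2.connectedComponentsWithStats(cv2.inRange(cv2.cvtColor(im,cv2.COLOR_RGB2HSV),lo,hi));print(nm,[(ce[i].round(0).tolist(),int(st[i][4])) for i in range(1,k) if 60<st[i][4]<500 and st[i][1]>200 and 190<st[i][0]<380])
E
```

```text
[0.54291337 0.02373381 0.33990773] 25.0167 [ 0.5  0.6 -0.1]
0.09 [391. 261.]  95 130 134 150 250 250 251 250 151 251 251 251 251 251 251 251 251 251
0.05 [362. 262.] 113 114 141 152 251 251 251 251 107 251 251 251 251 251 251 251 251 251
0 [323. 262.] 159 122 141 152 250 251 251 251 146 243 119 120 119 119 109  84  81  84
-0.05 [280. 262.] 161 158 124 124 189 207 203 250 113 251 251 251 251 251 251 251 251 251
-0.085 [249. 261.]  52  52 113 143 179 196 197 193 103 188 194 195 195 196 197 199 198 195
-0.1 [236. 260.] 109 109 108 112 176 196 194 192  69 180 197 196 195 193 193 190 191 192
-0.105 [232. 260.] 111 109 110 109 176 199 194 191 111 181 195 196 198 193 191 193 193 191
[254. 155.] [29 27 25]
scene
red [([368.0, 208.0], 63), ([381.0, 222.0], 165), ([271.0, 226.0], 174), ([300.0, 265.0], 203), ([260.0, 277.0], 207)]
red [([381.0, 222.0], 165), ([270.0, 226.0], 187), ([300.0, 265.0], 201), ([260.0, 277.0], 204)]
green [([292.0, 241.0], 139), ([311.0, 305.0], 94)]
green [([292.0, 241.0], 141), ([311.0, 305.0], 94)]
blue [([344.0, 289.0], 183)]
blue [([222.0, 268.0], 110), ([344.0, 289.0], 187), ([341.0, 357.0], 68)]
```

The seam between door and roof is a uniform thin line from hinge to free edge, so the door is shut. The look-alikes and the can have not moved.

```bash
python3 -c "
from station import bot
print(bot.hand_in())"
```

```text
the job is handed in; nothing more can be done
None
```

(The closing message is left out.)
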